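# Empty the last whole nuts from a topping shaker in its tipping cradle

### The arm

A 6-joint arm with a two-finger parallel gripper is mounted at the origin on a cart in front of the work surface, level with it; the furniture and walls round the work are solid. World frame = base frame: x ahead of the robot, y to its left, z up, the work surface at z = 0. Lengths are in m, angles in rad, forces in N, time in s.
With the tool pointing down it reaches from about 0.3 to 0.95 m from the base axis. Payload 3.1 kg.
Tool frame: the origin (TCP) lies between the finger pads; the fingertips stand 25 mm ahead of it and the grasp point (between the pads) lies 6 mm ahead of it; z points along the fingers, y is the line along which they close (so a half turn about z gives the same grasp; the last joint's range is limited). The gripper opens to 85 mm and grips with 20 to 120 N. Pads are 22 mm wide; open, the fingers measure 114 mm over their backs; the gripper's body (76 mm by 85 mm) begins 54 mm behind the grasp point. The pads swing forward as they close: fully open they stand 13 mm farther back than shut.
Start: joints at [-1.273, 0.308, 1.634, -0, 1.2, -0.07], TCP at [0.225, -0.583, 0.256] pointing down, gripper open.
Joint ranges: [-3.06, 3.06], [-0.79, 1.96], [0.05, 2.63], [-1.19, 4.34], [0.05, 2.64], [-2.94, 2.94]. Speed limits (rad/s): [2.79, 2.79, 3.14, 3.14, 3.14, 3.14].

### API

Orientations are given as [roll, pitch, yaw] about the fixed x, y, z axes, in that order (R = Rz(yaw) Ry(pitch) Rx(roll)).
In Python, from workcell import arm, vision, regions_of gives the robot as it stands.
- The arm moves only by the shell command python3 -m inch 'ROWS' [OPENING] [FORCE]. ROWS is JSON, one flat list of numbers, 4 for each row, row after row: the shift along the tool's x, y, z in m, then the turn about the tool's z in degrees. A call has 1 to 8 rows; each row is the pose to reach, as a shift and turn from the pose commanded when the call began, along the tool's axes at that moment; what a row does not reach only later rows make up. A row lasts 1/10 s, in which the tool goes at most 50 mm and 8.59 degrees, less where a joint would pass 70% of its speed; a pose out of reach is approached as far as the arm can. A call with a gripper value outside its range is refused whole. OPENING is the opening, from -1 (shut) to 1 (fully open), set as the call begins (- or left out, the last holds). The fingers move at their own pace and stop on an object; FORCE is the grip in N (left out, the last holds). Time passes only in rows, so rows that repeat a pose let the fingers close. It gives the time, the measured TCP pose, the force, the opening and the grip force at its end, in the units of the state.
- arm.sense(): the state, without advancing time (a new reading comes with each control period).
- vision.snapshot(name): name is "scene" or "top" or "wrist"; returns a dict with "color" (384x512x3 uint8, blue, green, red), "mtx" (3x3 intrinsics, pixels), "world_to_cam" (4x4, takes a point from world to camera coordinates). Camera axes: x right, y down, z forward; pixel columns grow to the right and rows downward; lengths in m; the calibration is good to about 2 mm. A picture is of the moment at which its call begins. There is no depth.
- arm.job_done(): hands the job in; it is judged then, once.
Trained networks look in the newest picture that a camera, given by its name, has taken for a name from the list of things; names that differ only in an ending like _2 or _b are one class to them, and where a whole thing is asked for, a point or a joint stands for the part that bears it (a point fixed in the world has none). Each returns a list of dicts, best first, with "p" (0 to 1); they miss things now and then, are a little off and sometimes report something else, mostly with a low value. They report only what shows in the picture. A call takes as long as a camera call. They do not tell look-alikes from the thing itself.
- regions_of(label, camera): "mask" (384x512 bool, what is visible of it) and "centre" ([column, row] in pixels, amid what is visible of it).
The state is a dict: "time": time; "joints": joint angles; "joint_velocities": joint speeds; "effort": joint torques, N m; "tool_pos": TCP position; "tool_rot": TCP orientation; "wrist_force": force on the tool from outside, world axes, zero at the start; "torque": the same for the moment, N m; "opening": finger opening in m; "grasp_force": force on a finger pad.
Only numpy, scipy, OpenCV 4.12 (cv2) and the standard library are available. Lean on these libraries where they do the work, as an engineer would, in place of code of your own. Each camera call takes 0.05 s, during which the arm holds its last target. There are 200 camera calls.

### The job

The glass nut shaker in the wire tipping cradle still holds three whole hazelnuts that are too big for its holes. Unscrew its perforated cap and lay it flat, open side down, in the nest of the wooden caddy that fits it; push the white dish home into the cradle's foot, where the mouth comes down, and tip the open shaker right over so that all three nuts end up in the dish. Finish with the shaker upright again and the dish with the nuts standing home in the cradle's foot, and do not shove or upset the other things.

Things in the scene. Friction and masses are not known exactly. Their poses are not given: they have to be found in the camera images.
- shaker (a joint): Tip of the clear glass shaker (beaker 49 mm across, 44 inside, 100 high) in its cradle, rad. 0: upright at its stop, underside 45 mm and rim 145 mm above the worktop; grows as the mouth swings down to the cradle's open front (-x); 2.1: other stop, mouth 30 degrees below level, lower lip 40 mm up. A soft spring swings it back upright when let go (0.08 N m at 0, 0.3 N m at 2.1).
- cradle: Chromed wire tipping cradle, fixed. Origin on the worktop straight below the middle of the pivot axis, which runs along its y, 90 mm up. Open front at -x. Side frames at y = +-58 mm, up to z = 100 mm, stand on foot rails from x = -62 to 62 mm, 8 mm thick. The dish slides in from -x between the rails (108 mm clear) up to a low stop wire, 6 mm thick, at x = -3 mm.
- dish_home (a point): Where the middle of the dish is when pushed in against the stop wire: on the worktop, 54.5 mm in front (-x) of the pivot axis. Axes as cradle. The nuts fall 35 to 75 mm in front of the pivot axis.
- mouth (a point): Centre of the shaker's glass rim, on its axis, 55 mm from the pivot axis; turns with the shaker, z out of the mouth.
- lever_bar (a point): Middle of the black cross bar (15 mm thick, 38 mm long, along the cradle's y) of the shaker's side lever, 78 mm to the cradle's -y of its middle, 75 mm from the pivot axis. At rest it leans 60 degrees back (bar 65 mm behind at +x, 127 mm up); pushed to -x it passes over the top (165 mm up) to 60 degrees forward (65 mm in front, 127 mm up): fully tipped. Finger tips 112 mm up push it level.
- cap: Perforated steel screw cap on the shaker, 62 mm across, 24 mm high (low dome to 26), open below. Origin: centre of its lower edge, 124 mm above the worktop when on; z up. Three lugs under short sloping ridges of the neck hold it: turn it counter-clockwise seen from above; it is free after 0.5 to 0.8 rad and meets a stop at 1.1 to 1.35 rad: between, it lifts straight off.
- caddy: Wooden seasoning caddy, block 84 (x) by 224 (y) mm, top 24.5 mm up, fixed; origin: centre of its underside. Three nests, 8 mm deep: large round, 68 mm, at y = 68 mm; square, 57 mm, at y = -6 mm; small round, 42 mm, at y = -74 mm, where a steel shaker 64 mm tall stands (fixed, top 81 mm up). Only the large round one takes the cap.
- round_nest (a point): Centre of the floor of the caddy's large round nest (68 mm across), 16.5 mm above the worktop, 8 mm below the caddy's top.
- dish: Low round porcelain dish (ramekin), white, 97 mm across the rim, 88 mm at its foot, 30 mm high, floor inside 6 mm up; plain wall 5 mm thick, its middle 45 mm from the centre near the top; 0.2 kg, loose. Origin: centre of its underside. Can be pushed or dragged by its wall. (A side splashback stands at y = 0.371 in the world frame, up to z = 0.34.)
- nut_0: Whole hazelnut, brown, about 19 mm across, 10 to 14 g; origin its centre. It starts inside the shaker, on its bottom, with the other two.
- nut_1: Whole hazelnut, brown, about 19 mm across, 10 to 14 g; origin its centre. It starts inside the shaker, on its bottom, with the other two.
- nut_2: Whole hazelnut, brown, about 19 mm across, 10 to 14 g; origin its centre. It starts inside the shaker, on its bottom, with the other two.
- eggcup: Turned wooden egg cup, 47 mm across, 58 mm high, loose; origin under its centre. A bystander.
- eggcup_b: A second such egg cup, 47 mm across, 58 mm high, loose. A bystander.
- garlic: Garlic bulb, 60 mm across, 59 mm high, loose; origin under its centre. A bystander.
- tumbler_a: Drinking glass standing upside down, 64 mm across, 89 mm high, loose; origin under its centre. A bystander.
- tumbler_b: A second such drinking glass, 64 mm across, 89 mm high, loose. A bystander.
Mind the look-alikes: they are no part of the job. There is more than one size of the caddy; the one meant has the size given above.

How it is judged:
By the outcome, as a careful person would: the job done as asked, in the order asked, and still so for the second after the job is handed in, with the robot touching nothing.
It also fails if it takes over 72 s, if anything falls off the work surface, if the arm or the gripper's body presses on something with over 40 N, if the wrist force passes 120 N, or if a joint passes its speed limit or range.

## Working session

There is one attempt and no reset: what is moved stays moved. The work goes in short steps, Python scripts to look and compute and a shell command to move; the robot and the scene stay as the last step left them, time stands still between calls to the robot, and variables do not carry over. Pictures are saved under pics/ and viewed, at most 10 in all, crops included, and the job is handed in when it is done.

```bash
mkdir -p pics; ls; cat > h.py <<'E'
import numpy as np, cv2
from workcell import arm, vision, regions_of
def ray(s,uv):
    K=s["mtx"];T=np.array(s["world_to_cam"]);R=T[:3,:3];c=-R.T@T[:3,3]
    d=R.T@np.linalg.inv(K)@np.array([uv[0],uv[1],1.]);return c,d
def onz(s,uv,z):
    c,d=ray(s,uv);return c+d*(z-c[2])/d[2]
def proj(s,p):
    T=np.array(s["world_to_cam"]);q=T[:3,:3]@np.array(p)+T[:3,3];q=s["mtx"]@q;return q[:2]/q[2]
E
python3 - <<'E'
from h import *
ims=[]
for n in ("scene","top"):
    s=vision.snapshot(n); ims.append(s["color"]); cv2.imwrite(f"pics/{n}0.png",s["color"])
    T=np.array(s["world_to_cam"]);print(n,-T[:3,:3].T@T[:3,3])
    for l in ("cradle","shaker","cap","caddy","dish","eggcup","garlic","tumbler_a","lever_bar"):
        for r in regions_of(l,n)[:4]:
            if r["p"]>.2: print(l,round(r["p"],2),np.round(r["centre"]),r["mask"].sum(), np.round(onz(s,r["centre"],0.0),3)[:2])
print(arm.sense())
E
```

```text
pics
scene [-0.13126962  0.92153173  0.93838569]
cradle 0.94 [203. 263.] 660 [0.585 0.071]
shaker 0.81 [202. 257.] 413 [0.607 0.047]
cap 0.8 [200. 243.] 354 [ 0.659 -0.01 ]
caddy 0.86 [293. 218.] 1006 [ 0.45  -0.309]
caddy 0.47 [321. 174.] 176 [ 0.502 -0.685]
eggcup 0.72 [210. 322.] 408 [0.415 0.261]
eggcup 0.54 [258. 265.] 290 [ 0.427 -0.015]
garlic 0.78 [270. 253.] 183 [ 0.424 -0.087]
tumbler_a 0.48 [182. 244.] 180 [0.708 0.028]
lever_bar 0.96 [206. 257.] 576 [0.595 0.042]
top [-0.00565676  0.05979767  1.85198373]
cradle 0.71 [190. 227.] 390 [0.539 0.096]
shaker 0.58 [197. 209.] 107 [0.595 0.037]
shaker 0.29 [179. 200.] 203 [0.671 0.089]
cap 0.58 [182. 220.] 205 [0.582 0.114]
caddy 0.63 [360. 162.] 429 [ 0.472 -0.704]
caddy 0.62 [289. 206.] 899 [ 0.435 -0.323]
dish 0.81 [150. 235.] 454 [0.582 0.262]
garlic 0.48 [237. 231.] 127 [ 0.43  -0.076]
tumbler_a 0.62 [177. 197.] 233 [0.684 0.092]
tumbler_a 0.61 [150. 207.] 209 [0.696 0.215]
lever_bar 0.73 [184. 228.] 60 [0.542 0.119]
{'time': 1.0, 'joints': array([-1.27271341e+00,  3.08080878e-01,  1.63376329e+00,  3.76617764e-05,
        1.19970917e+00, -6.96943995e-02]), 'joint_velocities': array([-0.00156905,  0.00095727, -0.00083399,  0.00257972,  0.00023206,
       -0.00012361]), 'effort': array([ 3.93466917e-05, -4.15290856e+01, -2.77095705e+01, -1.52186808e-04,
        8.21180947e-04, -6.32193135e-06]), 'tool_pos': array([ 0.22470835, -0.58323327,  0.25630147]), 'tool_rot': array([ 3.14155099e+00, -3.22758587e-05,  3.67763665e-01]), 'wrist_force': array([ 0.64163936, -0.15034995, -0.64004547]), 'torque': array([ 0.01207367, -0.00120182, -0.06514632]), 'grasp_force': 0.0, 'opening': 0.08551720726589117}
```

```bash
ls pics
```

```text
scene0.png
top0.png
```

```bash
python3 - <<'E'
import cv2
a=cv2.imread("pics/top0.png")[130:290,110:410]; cv2.imwrite("pics/v1.png",cv2.resize(a,(800,427),interpolation=cv2.INTER_CUBIC))
b=cv2.imread("pics/scene0.png")[140:360,90:390]; cv2.imwrite("pics/v2.png",cv2.resize(b,(800,587),interpolation=cv2.INTER_CUBIC))
E
```

```text
(no output)
```

View pics/v1.png

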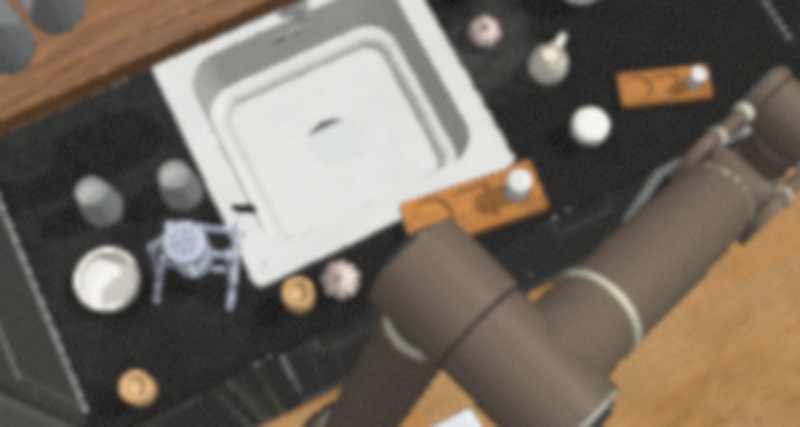

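View pics/v2.png

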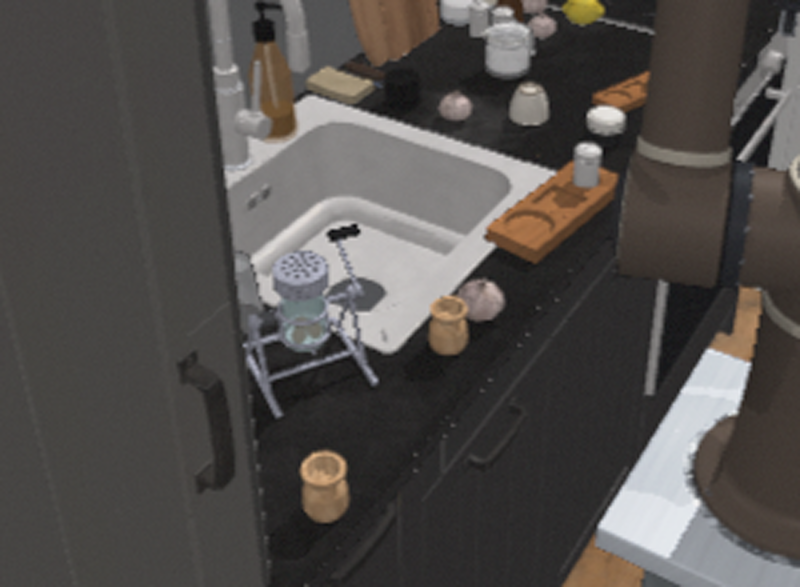

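The two caddies are at top pixels (289,206), about 229 mm long, and (360,162), about 150 mm long. The near one at (289,206) fits the 224 mm given. The cradle is at about (190,227) with its front towards the robot, the dish at (150,235) to its left, and the egg cup and garlic at (222,240) and (237,231). I'll go look with the wrist camera.

```bash
python3 -m inch '[0.247,-0.154,-0.14,0, 0.247,-0.154,-0.14,0, 0.247,-0.154,-0.14,0, 0.247,-0.154,-0.14,0, 0.247,-0.154,-0.14,0, 0.247,-0.154,-0.14,0, 0.247,-0.154,-0.14,0, 0.247,-0.154,-0.14,0]'
cat > look.py <<'E'
import sys
from h import *
tag=sys.argv[1]
s=vision.snapshot("wrist");cv2.imwrite(f"pics/{tag}.png",s["color"]);import pickle
T=np.array(s["world_to_cam"]);print("cam",-T[:3,:3].T@T[:3,3], "axis",T[2,:3],"f",s["mtx"][0,0])
out={}
for l in sys.argv[2:]:
    rs=regions_of(l,"wrist");out[l]=rs
    for r in rs[:4]:
        if r["p"]>.2: print(l,round(r["p"],2),np.round(r["centre"]),r["mask"].sum())
pickle.dump((s,out),open(f"{tag}.pkl","wb"))
E
python3 look.py w1 caddy round_nest cradle shaker cap garlic eggcup lever_bar
```

```text
time: 1.8
tool_pos: [0.4021, -0.3491, 0.3991]
tool_rot: [3.137, -0.003, 0.372]
wrist_force: [0.8, -0.4, -0.8]
opening: 0.0859
grasp_force: 0.0
cam [ 0.47349634 -0.32188583  0.51833659] axis [-0.27333444 -0.11176378 -0.95540418] f 277.22061639962993
caddy 0.96 [236. 122.] 6310
caddy 0.62 [436. 176.] 2537
round_nest 0.59 [437. 178.] 2499
round_nest 0.56 [235. 124.] 6502
cradle 0.61 [6. 8.] 164
cradle 0.44 [97. 78.] 1095
cradle 0.29 [55. 58.] 1337
garlic 0.89 [98. 80.] 1050
eggcup 0.89 [51. 59.] 1348
```

View pics/w1.png

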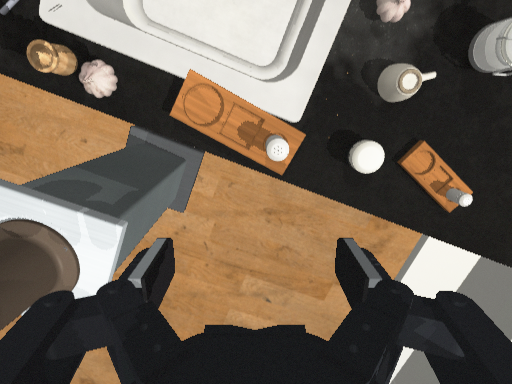

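```bash
python3 -m inch '[0.30,-0.365,0,0, 0.30,-0.365,0,0, 0.30,-0.365,0,0, 0.30,-0.365,0,0, 0.30,-0.365,0,0, 0.30,-0.365,0,0, 0.30,-0.365,0,0, 0.30,-0.365,0,0]' >/dev/null
python3 -m inch '[0.048,-0.06,0,0, 0.048,-0.06,0,0,0.048,-0.06,0,0,0.048,-0.06,0,0]'
python3 look.py w2 cradle shaker cap dish tumbler_a garlic eggcup lever_bar
```

```text
time: 3.45
tool_pos: [0.5488, 0.102, 0.3957]
tool_rot: [3.141, 0.001, 0.369]
wrist_force: [-0.6, 0.1, 0.2]
opening: 0.0856
grasp_force: 0.0
cam [0.62094986 0.12874637 0.51465543] axis [-0.27888927 -0.10901318 -0.95411577] f 277.22061639962993
cradle 0.93 [256. 144.] 1734
cap 0.73 [236. 162.] 1704
dish 0.82 [171.  97.] 2866
tumbler_a 0.84 [220.  23.] 1783
tumbler_a 0.8 [282.  84.] 1302
garlic 0.74 [134. 192.] 795
eggcup 0.92 [281. 233.] 685
eggcup 0.67 [132. 191.] 815
lever_bar 0.92 [281. 181.] 719
```

View pics/w2.png

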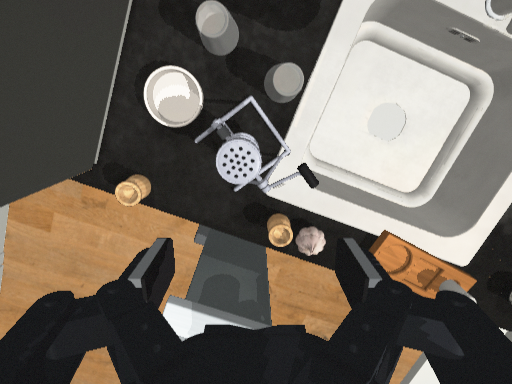

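```bash
cat > fit.py <<'E'
from h import *
import pickle
from scipy.optimize import minimize
s1,o1=pickle.load(open("w1.pkl","rb"));s,o=pickle.load(open("w2.pkl","rb"))
cyl=lambda x,y,r,z0,z1:[[x+r*np.cos(a),y+r*np.sin(a),z] for a in np.linspace(0,6.28,25) for z in(z0,z1)]
def fit(s,m,model,p0,step):
    def f(p):
        im=np.zeros((384,512,),np.uint8)
        for pts in model(p):
            q=np.array([proj(s,P) for P in pts]);h=cv2.convexHull((q*16).astype(np.int32))
            cv2.fillConvexPoly(im,h,1,shift=4)
        a=im>0;return -(a&m).sum()/(a|m).sum()
    p0=np.array(p0);S=np.vstack([p0]+[p0+np.eye(len(p0))[i]*step[i] for i in range(len(p0))])
    r=minimize(f,p0,method="Nelder-Mead",options=dict(initial_simplex=S,xatol=1e-4,fatol=1e-4));return r.x,-r.fun
def Tw(p,P):
    c,s_=np.cos(p[2]),np.sin(p[2]);P=np.array(P,float);return np.c_[p[0]+c*P[:,0]-s_*P[:,1],p[1]+s_*P[:,0]+c*P[:,1],P[:,2]]
def caddy(p):
    return [Tw(p,[[a*.042,b*.112,z] for a in(-1,1) for b in(-1,1) for z in(0,.0245)]),Tw(p,cyl(0,-.074,.019,.0165,.081))]
def onecyl(r,h,r2=None):
    return lambda p:[cyl(p[0],p[1],r,0,h)]
if __name__=="__main__":
    print("caddy",*[fit(s1,o1["caddy"][0]["mask"],caddy,[.43,-.32,.33],[.02,.02,.1])])
    c=onz(s,[238,160],.148);b=onz(s,[309,176],.127);d=(b-c)[:2];print("cap",c,"bar",b,d,np.hypot(*d),"expect",np.hypot(.065,.078),"yaw",np.arctan2(d[1],d[0])-np.arctan2(-.078,.065))
    print("cap fit",fit(s,o["cap"][0]["mask"],lambda p:[cyl(p[0],p[1],.031,.124,.148)],[c[0],c[1]],[.01,.01]))
    d=onz(s,[174,97],.03)
    print("dish",fit(s,o["dish"][0]["mask"],lambda p:[cyl(p[0],p[1],.044,0,.03)+cyl(p[0],p[1],.0485,.025,.03)],d[:2],[.01,.01]))
    for n,r,h in(("tumbler_a",.032,.089),("eggcup",.0235,.058),("garlic",.03,.059)):
        for q in o[n]: 
            if q["p"]>.6: u=onz(s,q["centre"],h/2);print(n,fit(s,q["mask"],onecyl(r,h),u[:2],[.01,.01]))
    u=onz(s,[310,240],.03);print("garlic",u)
E
python3 fit.py
```

```text
caddy (array([ 0.42881694, -0.31237456, -0.12824008]), np.float64(0.9669789586853018))
cap [0.54275599 0.12181177 0.148     ] bar [0.55324378 0.0175732  0.127     ] [ 0.01048779 -0.10423858] 0.1047648529243677 expect 0.1015332457867865 yaw -0.5944624118419795
cap fit (array([0.53984195, 0.12135488]), np.float64(0.963718820861678))
dish (array([0.57804139, 0.25694938]), np.float64(0.9834824501032347))
tumbler_a (array([0.6993683 , 0.22025715]), np.float64(0.779623961521644))
tumbler_a (array([0.6574137 , 0.09780672]), np.float64(0.7504322766570605))
eggcup (array([ 0.4186058 , -0.00138752]), np.float64(0.8605527638190955))
eggcup (array([0.39756376, 0.27690897]), np.float64(0.8463136033229491))
garlic (array([0.39295586, 0.27790138]), np.float64(0.5662393162393162))
garlic [ 0.41959401 -0.06563808  0.03      ]
```

```bash
python3 -m inch '[-0.001,-0.021,0.16,0, -0.001,-0.021,0.16,0,-0.001,-0.021,0.16,0,-0.001,-0.021,0.16,0,-0.001,-0.021,0.16,0]'
python3 look.py w3 cradle cap lever_bar dish
cat > t.py <<'E'
from fit import *
s3,o3=pickle.load(open("w3.pkl","rb"))
print("cap",fit(s3,o3["cap"][0]["mask"],lambda p:[cyl(p[0],p[1],.031,.124,.148)],[.541,.1215],[.01,.01]))
im=cv2.resize(s3["color"],None,fx=1.5,fy=1.5)
for yaw,col in((-.594,(0,0,255)),(-.53,(0,255,0))):
    p=[.541,.1215,yaw]
    L=lambda a,b:cv2.line(im,*[tuple(int(v*1.5) for v in proj(s3,Tw(p,[q])[0])) for q in(a,b)],col,1)
    for y in(-.058,.058): L([-.062,y,.008],[.062,y,.008])
    L([.065,-.059,.127],[.065,-.097,.127])
cv2.imwrite("pics/w3o.png",im)
x=arm.sense();print(x["tool_pos"],x["tool_rot"],x["joints"])
n=Tw([.4288,-.3124,-.128],[[0,.068,.0245]])[0];print("nest",n,proj(s1,n))
E
python3 t.py
```

```text
time: 4.4
tool_pos: [0.5389, 0.1212, 0.2343]
tool_rot: [-3.141, 0.005, 0.368]
wrist_force: [0.8, 0.2, 0.2]
opening: 0.0854
grasp_force: 0.0
cam [0.61150751 0.14782579 0.3530132 ] axis [-0.2825423  -0.10868978 -0.95307732] f 277.22061639962993
cradle 0.67 [279. 163.] 4083
cap 0.77 [253. 195.] 4838
lever_bar 0.8 [307. 224.] 2217
dish 0.71 [148.  90.] 6591
cap (array([0.54017402, 0.12045567]), np.float64(0.9652278177458034))
[0.54281062 0.12154081 0.23966938] [ 3.14014023 -0.00604349  0.36748961] [ 1.42028944e-01  1.90056739e-01  1.81703154e+00 -7.15029494e-05
  1.12828914e+00  1.34537047e+00]
nest [ 0.43748025 -0.2449563   0.0245    ] [203.43272568 105.86957242]
```

View pics/w3o.png

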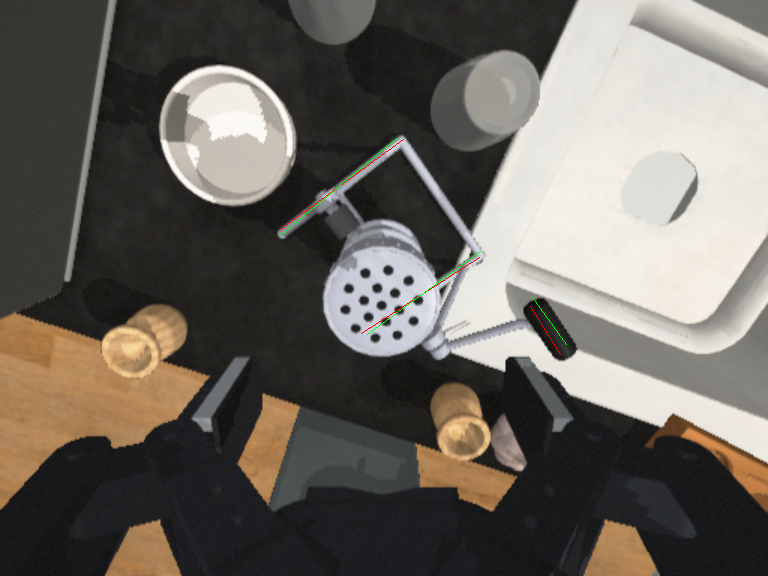

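```bash
python3 - <<'E'
from h import *
for i in range(4):
    x=arm.sense();print(x["time"],x["tool_pos"].round(4),x["tool_rot"].round(4),x["joint_velocities"].round(3))
    s=vision.snapshot("wrist");T=np.array(s["world_to_cam"]);print(-T[:3,:3].T@T[:3,3])
E
python3 -m inch '[0,0,0,0,0,0,0,0]'
```

```text
4.65 [0.5428 0.1215 0.2397] [ 3.1401 -0.006   0.3675] [ 0.     0.     0.011 -0.    -0.    -0.   ]
[0.61407934 0.14792578 0.35918991]
4.7 [0.5424 0.1215 0.2393] [ 3.1403 -0.0053  0.3675] [ 0.002  0.006  0.018 -0.001  0.001  0.   ]
[0.61379066 0.14791276 0.35870922]
4.75 [0.542  0.1215 0.2387] [ 3.1406 -0.0043  0.3676] [-0.001  0.005  0.016 -0.001 -0.001 -0.   ]
[0.61347957 0.14790372 0.3581159 ]
4.8 [0.5416 0.1214 0.2382] [ 3.1408 -0.0033  0.3676] [ 0.     0.007  0.015  0.    -0.004  0.   ]
[0.61318895 0.14790003 0.35750858]
time: 5.05
tool_pos: [0.5405, 0.1214, 0.2365]
tool_rot: [3.142, -0.0, 0.368]
wrist_force: [0.4, 0.2, 0.2]
opening: 0.0854
grasp_force: 0.0
```

```bash
python3 -m inch '[0,0.001,0.03,0, 0,0.001,0.06,0, 0,0.001,0.078,0, 0,0.001,0.088,0, 0,0.001,0.091,0, 0,0.001,0.091,0]' 1 40
python3 -m inch '[0,0,0,0, 0,0,0,0, 0,0,0,0, 0,0,0,0, 0,0,0,0, 0,0,0,0, 0,0,0,0, 0,0,0,0]' -0.3 40
```

```text
time: 5.65
tool_pos: [0.5411, 0.1206, 0.1454]
tool_rot: [3.142, -0.0, 0.368]
wrist_force: [0.4, 0.7, 0.1]
opening: 0.0853
grasp_force: 0.0
time: 6.45
tool_pos: [0.5417, 0.1218, 0.147]
tool_rot: [-3.14, -0.003, 0.367]
wrist_force: [-2.1, 4.6, 5.9]
opening: 0.0606
grasp_force: 42.8
```

```bash
python3 -m inch '[0,0,0,-6, 0,0,0,-13, 0,0,0,-21, 0,0,0,-29, 0,0,0,-37, 0,0,0,-45, 0,0,0,-52, 0,0,0,-55]' -0.3 60
python3 -m inch '[0,0,0,0, 0,0,0,0]'; python3 -c "
from h import *;x=arm.sense();print(x['torque'],x['tool_rot'],x['joints'][5])"
```

```text
time: 7.25
tool_pos: [0.541, 0.1236, 0.1472]
tool_rot: [-3.141, -0.006, 1.328]
wrist_force: [-4.0, 9.2, 7.7]
opening: 0.0601
grasp_force: 64.1
time: 7.45
tool_pos: [0.5409, 0.1234, 0.1472]
tool_rot: [-3.141, -0.005, 1.326]
wrist_force: [-3.7, 9.6, 8.5]
opening: 0.0599
grasp_force: 64.5
[ 1.48695441  0.75473036 -0.05461151] [-3.14068372 -0.00525221  1.32614102] 0.3839530383841874
```

```bash
python3 -m inch '[0,0,-0.003,0, 0,0,-0.007,0, 0,0,-0.012,0]'

```

```text
time: 7.75
tool_pos: [0.5396, 0.1231, 0.156]
tool_rot: [-3.139, -0.004, 1.327]
wrist_force: [0.2, 9.5, -6.4]
opening: 0.0598
grasp_force: 65.9
```

```bash
python3 -m inch '[0,0,-0.01,0, 0,0,-0.03,0, 0,0,-0.06,0, 0,0,-0.07,0,0,0,-0.07,0]'
python3 look.py w4 cradle cap shaker nut_0; python3 -c "
from h import *;a=cv2.imread('pics/w4.png');cv2.imwrite('pics/w4v.png',a)"
```

```text
time: 8.25
tool_pos: [0.5424, 0.1204, 0.2293]
tool_rot: [3.137, -0.001, 1.328]
wrist_force: [0.2, -0.0, -0.4]
opening: 0.06
grasp_force: 66.8
cam [0.56084831 0.1935907  0.34844685] axis [-0.06591577 -0.29041686 -0.95462724] f 277.22061639962993
cradle 0.62 [258. 165.] 4362
cap 0.74 [253. 260.] 12269
shaker 0.91 [254. 172.] 2840
nut_0 0.52 [240. 182.] 197
```

View pics/w4v.png

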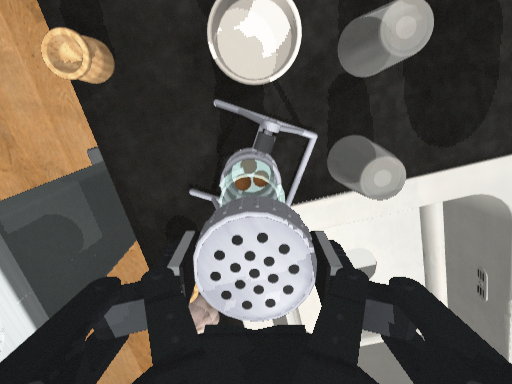

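```bash
python3 -m inch '[-0.015,-0.003,0,2, -0.05,-0.01,0,10, -0.09,-0.018,0,18, -0.135,-0.027,0,26, -0.18,-0.036,0,34, -0.225,-0.045,0,42, -0.27,-0.053,0,50, -0.315,-0.062,0,55]' >/dev/null
python3 - <<'E'
from h import *
x=arm.sense();p=x["tool_pos"];y=x["tool_rot"][2];d=np.array([.353,-.277])-p[:2];print(p,y,"tool",d@[np.cos(y),np.sin(y)],d@[np.sin(y),-np.cos(y)])
E
```

```text
[ 0.4026971  -0.17199972  0.2267966 ] 0.3620760035884749 tool -0.08366773222878869 0.08058890035950994
```

```bash
python3 -m inch '[-0.03,0.03,0,0, -0.06,0.058,0,0, -0.08,0.077,0,0, -0.083,0.081,0,0, -0.083,0.081,0,0,-0.083,0.081,0,0,-0.083,0.081,0,0]'
python3 look.py w5 caddy round_nest cap
cat > t2.py <<'E'
from fit import *
s5,o5=pickle.load(open("w5.pkl","rb"))
p,q=fit(s5,o5["caddy"][0]["mask"],caddy,[.4288,-.3124,-.128],[.01,.01,.05]);print("caddy",p,q)
im=cv2.resize(s5["color"],None,fx=1.5,fy=1.5)
for p,c in((p,(0,255,0)),([.4288,-.3124,-.128],(0,0,255))):
    n=Tw(p,[[0,.068,.0245]])[0];print(n,proj(s5,n))
    e=np.array([proj(s5,v) for v in cyl(n[0],n[1],.034,.0245,.0245)[::2]]);cv2.polylines(im,[(e*1.5).astype(np.int32)],True,c,1)
cv2.imwrite("pics/w5o.png",im)
E
python3 t2.py
```

```text
time: 10.0
tool_pos: [0.3566, -0.2746, 0.227]
tool_rot: [-3.141, 0.0, 0.369]
wrist_force: [-0.3, -0.0, -0.1]
opening: 0.06
grasp_force: 66.8
cam [ 0.42864737 -0.24809142  0.34603587] axis [-0.2780644  -0.10738463 -0.95454111] f 277.22061639962993
caddy 0.61 [303. 117.] 15668
round_nest 0.95 [304. 118.] 15439
cap 0.9 [255. 259.] 12270
caddy [ 0.42951353 -0.31109779 -0.12674273] 0.9846832650488496
[ 0.43810898 -0.24364323  0.0245    ] [253.91474498  91.61367832]
[ 0.43748025 -0.2449563   0.0245    ] [254.82437245  92.63685626]
```

View pics/w5o.png

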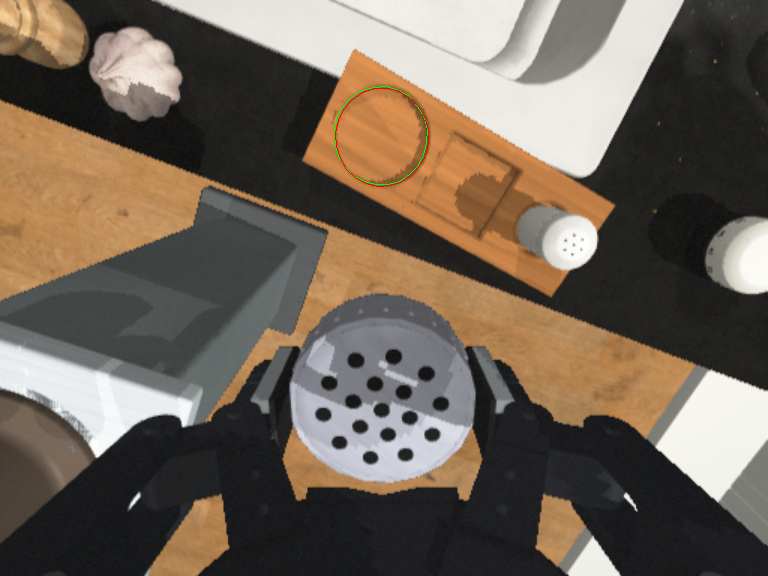

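```bash
python3 - <<'E'
from fit import *
s5,o5=pickle.load(open("w5.pkl","rb"));t=np.array([.3566,-.2746,.227]);y=.369
m=o5["cap"][0]["mask"]
for h in (.0195,.0225,.0255):
    p,q=fit(s5,m,lambda p:[cyl(p[0],p[1],.031,t[2]-h,t[2]-h+.024)+cyl(p[0],p[1],.02,t[2]-h,t[2]-h+.026)],t[:2],[.01,.01])
    R=np.array([[np.cos(y),np.sin(y)],[np.sin(y),-np.cos(y)]]);print(h,p,q,"cap off tool",R@(p-t[:2]),"shift",R@(np.array([.4381,-.2436])-p), R@(np.array([.4381,-.2436])-t[:2]))
print(arm.sense()["tool_pos"])
E
```

```text
0.0195 [ 0.35655977 -0.27564454] 0.9283498524627374 cap off tool [-0.00041426  0.00095972] shift [ 0.08760955 -0.0004774 ] [0.08719528 0.00048231]
0.0225 [ 0.3549975  -0.27648795] 0.971473851030111 cap off tool [-0.00217559  0.00118288] shift [ 0.08937087 -0.00070056] [0.08719528 0.00048231]
0.0255 [ 0.35319956 -0.27747907] 0.9778879765872693 cap off tool [-0.00420999  0.00145879] shift [ 0.09140527 -0.00097648] [0.08719528 0.00048231]
[ 0.35687506 -0.27498563  0.22726716]
```

```bash
python3 -m inch '[0.03,0,0,0, 0.065,0,0.02,0, 0.085,0,0.06,0, 0.0885,0,0.105,0, 0.0885,0,0.145,0, 0.0885,0,0.163,0,0.0885,0,0.168,0,0.0885,0,0.168,0]'
python3 -m inch '[0,0,0.003,0, 0,0,0.006,0, 0,0,0.009,0, 0,0,0.011,0]'
```

```text
time: 11.0
tool_pos: [0.439, -0.2434, 0.0588]
tool_rot: [-3.141, 0.001, 0.368]
wrist_force: [-0.3, 0.2, -1.0]
opening: 0.06
grasp_force: 66.8
time: 11.4
tool_pos: [0.4394, -0.2442, 0.0488]
tool_rot: [3.141, -0.001, 0.368]
wrist_force: [-0.5, 0.3, -0.8]
opening: 0.0599
grasp_force: 66.8
```

```bash
python3 -m inch '[0,0,0.002,0, 0,0,0.004,0, 0,0,0.005,0,0,0,0.005,0]'
python3 -m inch '[0,0,0.001,0, 0,0,0.0025,0, 0,0,0.0025,0]'
```

```text
time: 11.8
tool_pos: [0.4392, -0.2441, 0.0446]
tool_rot: [-3.141, 0.0, 0.368]
wrist_force: [-4.2, 1.8, 10.2]
opening: 0.0598
grasp_force: 73.8
time: 12.1
tool_pos: [0.4393, -0.2442, 0.0444]
tool_rot: [-3.141, 0.001, 0.368]
wrist_force: [-9.0, 6.2, 28.7]
opening: 0.0599
grasp_force: 85.2
```

```bash
python3 -m inch '[0,0,-0.002,0, 0,0,-0.003,0,0,0,-0.003,0]'
python3 -m inch '[0,0,0,0,0,0,0,0,0,0,0,0,0,0,0,0,0,0,0,0]' 0.75
python3 -m inch '[0,0,0,0,0,0,0,0]' 1
python3 -m inch '[0,0,-0.01,0,0,0,-0.04,0,-0.03,0,-0.08,0,-0.07,0,-0.12,0,-0.09,0,-0.14,0,-0.09,0,-0.14,0]'
python3 look.py w6 caddy cap
python3 - <<'E'
from fit import *
s5,o5=pickle.load(open("w6.pkl","rb"))
p0=[.4381,-.2436]
for z in(.0165,.0205,.0245):print(z,fit(s5,o5["cap"][0]["mask"],lambda p:[cyl(p[0],p[1],.031,z,z+.024)],p0,[.01,.01]))
u,v=proj(s5,[.4381,-.2436,.03]).astype(int);print(u,v);a=s5["color"][max(0,v-75):v+75,u-100:u+100];cv2.imwrite("pics/w6o.png",cv2.resize(a,None,fx=4,fy=4,interpolation=cv2.INTER_CUBIC)[:600])
E
```

```text
time: 12.4
tool_pos: [0.4394, -0.2441, 0.0446]
tool_rot: [3.141, -0.0, 0.368]
wrist_force: [-1.8, 1.4, 9.7]
opening: 0.0598
grasp_force: 72.9
time: 12.9
tool_pos: [0.439, -0.2438, 0.0435]
tool_rot: [-3.141, 0.0, 0.368]
wrist_force: [-0.2, -0.2, 0.3]
opening: 0.0746
grasp_force: 0.0
time: 13.1
tool_pos: [0.4391, -0.2439, 0.0437]
tool_rot: [-3.142, 0.0, 0.368]
wrist_force: [0.3, -0.6, -0.8]
opening: 0.0853
grasp_force: 0.0
time: 13.7
tool_pos: [0.3552, -0.2788, 0.1881]
tool_rot: [3.134, -0.003, 0.365]
wrist_force: [0.5, -0.0, 1.0]
opening: 0.0855
grasp_force: 0.0
cam [ 0.42665301 -0.25175383  0.30741465] axis [-0.27281833 -0.11302827 -0.95540294] f 277.22061639962993
caddy 0.56 [325. 128.] 16439
cap 0.84 [251.  85.] 3830
0.0165 (array([ 0.43803039, -0.24600653]), np.float64(0.9676522618145059))
0.0205 (array([ 0.43704674, -0.24693016]), np.float64(0.9407862407862407))
0.0245 (array([ 0.43640129, -0.24668355]), np.float64(0.9149342891278375))
248 87
```

View pics/w6o.png

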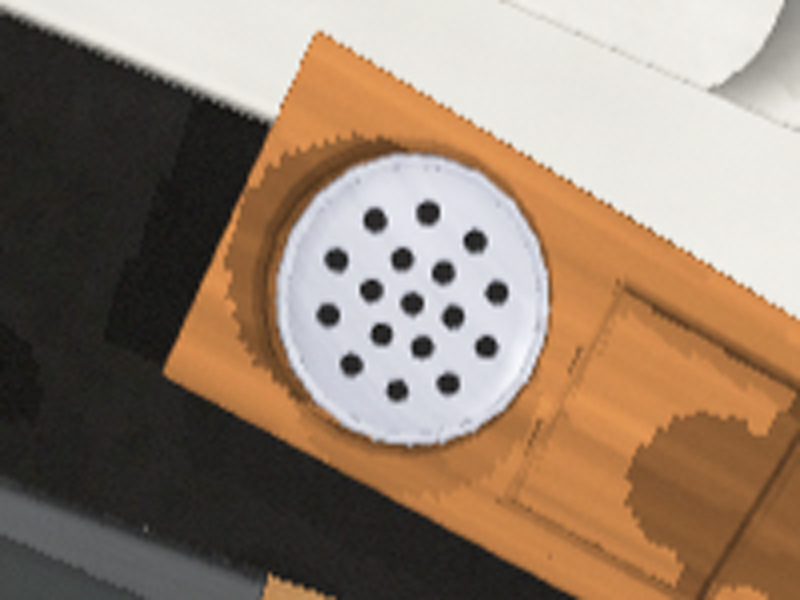

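Cap lies in the large round nest (image centre 248,87; best fit is at nest-floor height). Now to the dish.

```bash
python3 -m inch '[0,0,-0.03,0, 0.03,-0.035,-0.05,0, 0.06,-0.07,-0.06,0, 0.09,-0.105,-0.06,0, 0.12,-0.14,-0.06,0, 0.15,-0.175,-0.06,0, 0.18,-0.21,-0.06,0, 0.21,-0.245,-0.06,0]' -0.3 >/dev/null
python3 -m inch '[0.03,-0.035,0,0, 0.06,-0.07,0,0, 0.09,-0.105,0,0, 0.12,-0.14,0,0, 0.15,-0.175,0,0, 0.175,-0.205,0,0, 0.19,-0.22,0,0, 0.191,-0.22,0,0]'
python3 -m inch '[0,0,0,0,0,0,0,0,0,0,0,0]'
python3 look.py w7 dish
python3 - <<'E'
from fit import *
for n in("w3","w7"):
    s7,o7=pickle.load(open(n+".pkl","rb"))
    print(n,o7["dish"][0]["p"],*fit(s7,o7["dish"][0]["mask"],lambda p:[cyl(p[0],p[1],.044,0,.03)+cyl(p[0],p[1],.0485,.025,.03)],[.578,.257],[.01,.01]))
print(arm.sense()["tool_pos"])
E
```

```text
time: 15.45
tool_pos: [0.5612, 0.3043, 0.2403]
tool_rot: [3.14, 0.005, 0.372]
wrist_force: [0.1, -0.6, 0.2]
opening: 0.0298
grasp_force: 0.0
time: 15.75
tool_pos: [0.5615, 0.3017, 0.243]
tool_rot: [-3.141, 0.001, 0.368]
wrist_force: [-0.1, 0.2, -0.5]
opening: 0.0296
grasp_force: 0.0
cam [0.63368997 0.32820083 0.36196976] axis [-0.2790428  -0.10793496 -0.95419346] f 277.22061639962993
dish 0.96 [290. 168.] 4898
dish 0.63 [508. 356.] 185
w3 0.71 [0.57769607 0.2572547 ] 0.989742042540353
w7 0.96 [0.57780445 0.25716306] 0.9799878714372346
[0.56191022 0.3015082  0.24373316]
```

```bash
python3 -m inch '[-0.001,0.002,0.03,0, -0.001,0.002,0.075,0, -0.001,0.002,0.12,0, -0.001,0.002,0.16,0, -0.001,0.002,0.185,0, -0.001,0.002,0.2,0, -0.001,0.002,0.207,0, -0.001,0.002,0.208,0]'
python3 -m inch '[0,0,0,0,0,0,0,0,0,0,0,0,0,0,0,0]' -1 40
```

```text
time: 16.65
tool_pos: [0.5622, 0.2995, 0.0359]
tool_rot: [-3.142, -0.0, 0.367]
wrist_force: [-0.5, 1.1, 1.0]
opening: 0.0296
grasp_force: 0.0
time: 17.05
tool_pos: [0.5629, 0.2999, 0.038]
tool_rot: [3.141, -0.002, 0.368]
wrist_force: [-2.2, -1.0, 5.3]
opening: 0.0046
grasp_force: 38.9
```

```bash
python3 - <<'E'
from fit import *
C=[.5405,.1208,-.57];W=lambda x,y:Tw(C,[[x,y,0]])[0][:2]
ty=lambda a:np.array([np.sin(a),-np.cos(a)])
d0=np.array([.5778,.2572]);t0=d0-.045*ty(.368);R=np.array([[np.cos(.368),np.sin(.368)],ty(.368)])
pts=[(d0,.368)]
a,b=W(-.118,.10),W(-.125,0)
for k in range(1,7): f=k/6; pts.append((d0+(a-d0)*f,.368+(1.0-.368)*f))
for d,y in pts[1:]: print(np.round(R@(d-.045*ty(y)-t0),4),np.round(np.degrees(.368-y),1))
print("then in tool yaw1.0 cradle(y,x):",a,b,W(-.0545,0)); x=arm.sense();print(x["tool_pos"],x["wrist_force"])
E
```

```text
[-0.0169 -0.0065] -6.0
[-0.0338 -0.0125] -12.1
[-0.0505 -0.018 ] -18.1
[-0.0671 -0.023 ] -24.1
[-0.0835 -0.0276] -30.2
[-0.0996 -0.0318] -36.2
then in tool yaw1.0 cradle(y,x): [0.49511889 0.26866668] [0.43526238 0.18825401] [0.4946164  0.15020995]
[0.56289209 0.29991088 0.03804362] [-2.17669101 -1.01399302  5.26758871]
```

```bash
python3 -m inch '[0,0,-0.004,0, 0,0,-0.01,0, 0,0,-0.016,0,0,0,-0.02,0]' -1 60
python3 -m inch '[-0.017,-0.0065,0,-6, -0.034,-0.0125,0,-12, -0.05,-0.018,0,-18, -0.067,-0.023,0,-24, -0.0835,-0.0275,0,-30, -0.0995,-0.032,0,-36.2,-0.0995,-0.032,0,-36.2,-0.0995,-0.032,0,-36.2]'
```

```text
time: 17.45
tool_pos: [0.5619, 0.2999, 0.0563]
tool_rot: [-3.141, -0.001, 0.368]
wrist_force: [-0.1, 0.0, -1.8]
opening: 0.0035
grasp_force: 59.0
time: 18.25
tool_pos: [0.4579, 0.294, 0.056]
tool_rot: [3.141, -0.001, 0.998]
wrist_force: [0.9, 0.9, -1.7]
opening: 0.0036
grasp_force: 59.0
```

```bash
python3 -m inch '[-0.015,-0.001,0,0, -0.045,-0.003,0,0, -0.075,-0.005,0,0, -0.095,-0.006,0,0, -0.1,-0.007,0,0,-0.1,-0.007,0,0,-0.1,-0.007,0,0]'
python3 look.py w8 dish cradle eggcup
python3 - <<'E'
from fit import *
s7,o7=pickle.load(open("w8.pkl","rb"))
x=arm.sense();print(x["tool_pos"],x["tool_rot"])
z=x["tool_pos"][2]-.036
p,q=fit(s7,o7["dish"][0]["mask"],lambda p:[cyl(p[0],p[1],.044,z,.03+z)+cyl(p[0],p[1],.0485,.025+z,.03+z)],[.435,.188],[.01,.01]);print(p,q)
C=[.5405,.1208,-.57];d=p-C[:2];c,s_=np.cos(C[2]),np.sin(C[2]);print("cradle frame",c*d[0]+s_*d[1],-s_*d[0]+c*d[1])
E
```

```text
time: 18.95
tool_pos: [0.3998, 0.2144, 0.0565]
tool_rot: [3.14, -0.003, 0.999]
wrist_force: [-0.4, 0.8, -1.7]
opening: 0.0034
grasp_force: 59.0
cam [0.44143859 0.27749149 0.17576172] axis [-0.15755433 -0.25018525 -0.95529261] f 277.22061639962993
dish 0.59 [350. 224.] 17845
cradle 0.8 [484. 260.] 4518
eggcup 0.72 [171. 152.] 9524
[0.39858297 0.21412115 0.05601722] [ 3.14086962e+00 -1.13942298e-03  9.99975521e-01]
[0.43705168 0.1916107 ] 0.6887255849932314
cradle frame -0.12530496291558452 0.0037915729605689577
```

```bash
python3 -m inch '[-0.001,0,0.006,0, -0.0025,0,0.012,0, -0.0025,0,0.016,0,-0.0025,0,0.018,0,-0.0025,0,0.018,0]'
python3 -m inch '[0,0.01,0,0, 0,0.025,0,0, 0,0.04,0,0, 0,0.052,0,0, 0,0.06,0,0, 0,0.064,0,0, 0,0.064,0,0]' -1 30
```

```text
time: 19.65
tool_pos: [0.3958, 0.212, 0.0383]
tool_rot: [-3.14, -0.0, 0.999]
wrist_force: [-6.0, 2.9, 10.7]
opening: 0.0036
grasp_force: 70.7
time: 20.35
tool_pos: [0.4508, 0.1771, 0.0388]
tool_rot: [3.141, -0.001, 0.999]
wrist_force: [-4.3, 2.7, 10.1]
opening: 0.0037
grasp_force: 68.4
```

```bash
python3 -m inch '[0,0.002,0,0, 0,0.004,0,0, 0,0.005,0,0,0,0.005,0,0]'; python3 -m inch '[0,0.001,0,0, 0,0.002,0,0,0,0.002,0,0]'
```

```text
time: 20.75
tool_pos: [0.4539, 0.1748, 0.0386]
tool_rot: [-3.14, -0.0, 0.999]
wrist_force: [-5.3, 3.9, 10.4]
opening: 0.0039
grasp_force: 69.4
time: 21.05
tool_pos: [0.4555, 0.1738, 0.0386]
tool_rot: [-3.14, -0.0, 0.999]
wrist_force: [-5.9, 4.2, 10.2]
opening: 0.0035
grasp_force: 69.5
```

```bash
python3 -m inch '[0,0.001,0,0, 0,0.002,0,0,0,0.002,0,0]'; python3 -m inch '[0,0.001,0,0, 0,0.0015,0,0,0,0.0015,0,0]'
```

```text
time: 21.35
tool_pos: [0.4571, 0.1727, 0.0386]
tool_rot: [-3.14, -0.0, 0.999]
wrist_force: [-6.6, 4.0, 11.5]
opening: 0.0032
grasp_force: 69.6
time: 21.65
tool_pos: [0.458, 0.172, 0.0385]
tool_rot: [-3.139, 0.0, 0.999]
wrist_force: [-7.1, 4.4, 10.5]
opening: 0.0034
grasp_force: 70.1
```

```bash
python3 -m inch '[0,0.001,0,0, 0,0.002,0,0,0,0.002,0,0]'; python3 -m inch '[0,0.001,0,0, 0,0.002,0,0,0,0.002,0,0]'
python3 look.py w9 dish cradle shaker
python3 - <<'E'
from fit import *
s7,o7=pickle.load(open("w9.pkl","rb"))
im=cv2.resize(s7["color"],None,fx=1.5,fy=1.5)
C=[.5405,.1208,-.57]
h=Tw(C,[[-.0545,0,0]])[0]
for r,z,c in((.0485,.03,(0,255,0)),(.044,0,(0,0,255))):
    e=np.array([proj(s7,v) for v in cyl(h[0],h[1],r,z,z)[::2]]);cv2.polylines(im,[(e*1.5).astype(np.int32)],True,c,1)
cv2.imwrite("pics/w9o.png",im)
E
```

```text
time: 21.95
tool_pos: [0.4581, 0.1715, 0.0383]
tool_rot: [-3.136, 0.001, 0.999]
wrist_force: [-9.8, 8.2, 12.8]
opening: 0.0034
grasp_force: 72.5
time: 22.25
tool_pos: [0.4581, 0.171, 0.038]
tool_rot: [-3.133, 0.003, 0.998]
wrist_force: [-13.2, 11.7, 14.6]
opening: 0.0034
grasp_force: 75.0
cam [0.50125103 0.23397925 0.15682286] axis [-0.16910342 -0.2490673  -0.95360868] f 277.22061639962993
dish 0.56 [346. 223.] 17280
cradle 0.81 [460. 262.] 17174
shaker 0.82 [470. 288.] 11660
shaker 0.62 [461. 265.] 16947
```

View pics/w9o.png

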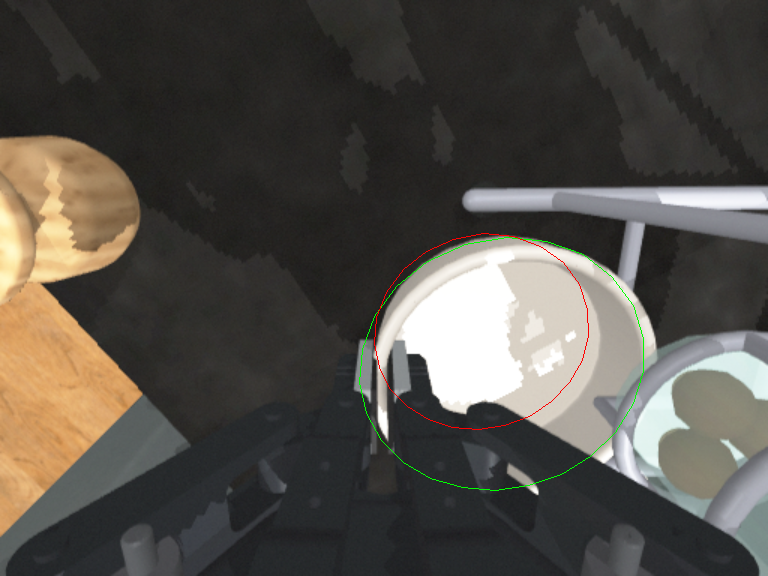

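The dish is against the stop wire (rim at about (505,360) px in the view), with three nuts still in the shaker on the right. Next I release it and go to the lever.

```bash
python3 -m inch '[0,0,0,0,0,0,0,0,0,0,0,0]' -0.4
python3 -m inch '[0,0,-0.01,0, 0,0,-0.03,0, 0,0,-0.07,0, 0,0,-0.12,0, 0,0,-0.17,0, 0,0,-0.2,0, 0,0,-0.21,0,0,0,-0.21,0]'
python3 - <<'E'
from h import *
for i in range(3): vision.snapshot("wrist")
p=arm.sense()["tool_pos"];C=[.5405,.1208,-.57];d=p[:2]-C[:2];c,s=np.cos(C[2]),np.sin(C[2]);x,y=c*d[0]+s*d[1],-s*d[0]+c*d[1];print(p,"cradle",x,y,"shift",-.094-y,.10-x)
E
```

```text
time: 22.75
tool_pos: [0.4626, 0.1687, 0.0377]
tool_rot: [3.141, -0.0, 1.0]
wrist_force: [-0.1, 0.2, -0.5]
opening: 0.0253
grasp_force: 0.0
time: 23.55
tool_pos: [0.4635, 0.1688, 0.2499]
tool_rot: [3.138, -0.003, 0.999]
wrist_force: [1.1, 0.7, -0.6]
opening: 0.0257
grasp_force: 0.0
[0.46075304 0.1682673  0.24557545] cradle -0.09275392213175725 -0.0030712544770866088 shift -0.09092874552291338 0.19275392213175724
```

```bash
python3 -m inch '[-0.01,0.03,0,0, -0.03,0.07,0,0, -0.055,0.115,0,0, -0.075,0.155,0,0, -0.088,0.182,0,0, -0.091,0.193,0,0, -0.091,0.193,0,0, -0.091,0.193,0,0]' -1
python3 look.py w10 lever_bar dish shaker
python3 - <<'E'
from fit import *
s7,o7=pickle.load(open("w10.pkl","rb"))
C=[.5405,.1208,-.57];c,s_=np.cos(C[2]),np.sin(C[2])
cf=lambda p:(round(c*(p[0]-C[0])+s_*(p[1]-C[1]),4),round(-s_*(p[0]-C[0])+c*(p[1]-C[1]),4))
g=s7["color"].max(2)
u,v=proj(s7,Tw(C,[[.065,-.078,.127]])[0]);print("bar expected",u,v)
roi=np.zeros_like(g);roi[max(0,int(v)-40):int(v)+40,max(0,int(u)-40):int(u)+40]=1
m=((g<45)&(roi>0)).astype(np.uint8);n,l,st,ce=cv2.connectedComponentsWithStats(m)
for i in range(1,n):
    if st[i,4]>80: print(st[i],ce[i],cf(onz(s7,ce[i],.13)))
r=o7["lever_bar"]
if r: print(r[0]["p"],r[0]["centre"])
print("dish",fit(s7,o7["dish"][0]["mask"],lambda p:[cyl(p[0],p[1],.044,0,.03)+cyl(p[0],p[1],.0485,.025,.03)],[.4946,.1502],[.01,.01])) if o7["dish"] else 0
x=arm.sense();print(x["tool_pos"],cf(x["tool_pos"]))
cv2.imwrite("pics/w10v.png",s7["color"])
E
```

```text
time: 24.5
tool_pos: [0.5741, -0.0112, 0.2461]
tool_rot: [-3.138, 0.001, 1.0]
wrist_force: [0.0, -1.2, -0.7]
opening: 0.0003
grasp_force: 0.0
cam [0.61651048 0.05204557 0.36506533] axis [-0.16392897 -0.25069113 -0.9540866 ] f 277.22061639962993
lever_bar 0.74 [141.  86.] 7936
dish 0.83 [105. 115.] 1112
shaker 0.86 [143.  87.] 7850
bar expected 214.49340190439537 173.48456487184833
[206 152  18  44 715] [214.57062937 173.3006993 ] (np.float64(0.0655), np.float64(-0.0771))
[174 183  22  30 308] [181.11688312 202.92207792] (np.float64(0.0341), np.float64(-0.1047))
0.74 [140.6, 86.0]
dish (array([0.47540538, 0.14029114]), np.float64(0.18051013734466972))
[ 0.57468731 -0.01072304  0.24760469] (np.float64(0.0998), np.float64(-0.0923))
```

```bash
python3 -m inch '[0,0,0.03,0, 0,0,0.06,0, 0,0,0.085,0, 0,0,0.1,0, 0,0,0.106,0, 0,0,0.106,0]'
python3 -m inch '[0,-0.006,0,0, 0,-0.012,0,0, 0,-0.018,0,0, 0,-0.024,-0.001,0, 0,-0.03,-0.003,0, 0,-0.036,-0.005,0, 0,-0.042,-0.008,0, 0,-0.048,-0.01,0]'
```

```text
time: 25.3
tool_pos: [0.5751, -0.0117, 0.1414]
tool_rot: [-3.141, 0.0, 1.0]
wrist_force: [0.7, -0.2, 0.4]
opening: 0.0003
grasp_force: 0.0
time: 26.1
tool_pos: [0.5488, 0.0059, 0.1619]
tool_rot: [3.104, -0.004, 1.005]
wrist_force: [12.3, -24.9, 20.7]
opening: 0.0
grasp_force: 15.0
```

```bash
python3 -c "
from h import *;x=arm.sense();print(x['torque'],x['wrist_force'],x['tool_pos'])"
python3 -m inch '[0,0.01,0,0, 0,0.015,0,0,0,0.015,0,0]'
python3 - <<'E'
from h import *
C=[.5405,.1208,-.57];c,s_=np.cos(C[2]),np.sin(C[2])
cf=lambda p:(round(c*(p[0]-C[0])+s_*(p[1]-C[1]),4),round(-s_*(p[0]-C[0])+c*(p[1]-C[1]),4))
x=arm.sense();print(x['torque'],x['wrist_force'],x['tool_pos'],cf(x['tool_pos']))
s=vision.snapshot("wrist");a=s["color"];cv2.imwrite("pics/w11.png",a)
s=vision.snapshot("scene");b=s["color"][210:310,150:270];b=cv2.resize(b,(461,384),interpolation=cv2.INTER_CUBIC)
out=np.zeros((384,800,3),np.uint8);out[:,:339]=a[:,60:399];out[:,339:]=b;cv2.imwrite("pics/w11v.png",out)
E
```

```text
[-3.97091935 -1.89608881  0.02618997] [ 12.34806644 -24.90205749  20.74815628] [0.54877828 0.00585433 0.16193418]
time: 26.4
tool_pos: [0.5538, 0.0024, 0.1563]
tool_rot: [3.125, -0.003, 1.001]
wrist_force: [5.9, -9.2, 6.3]
opening: -0.0002
grasp_force: 5.5
[-1.41168085 -0.92246771 -0.05298882] [ 5.90543397 -9.17991072  6.32349815] [0.55376634 0.00235651 0.1563445 ] (np.float64(0.0751), np.float64(-0.0926))
```

View pics/w11v.png

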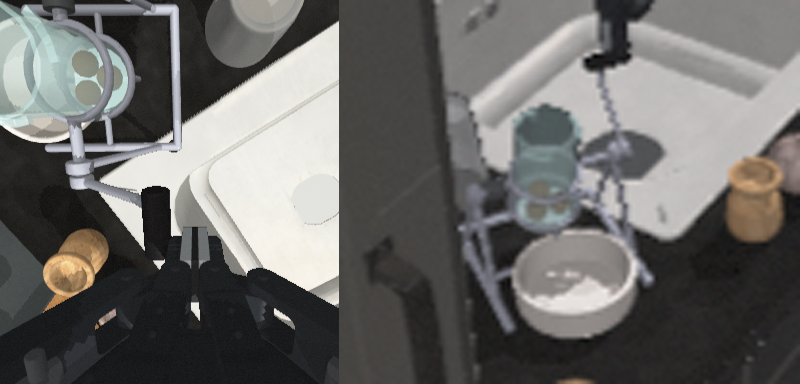

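The finger sits behind the bar, at about (155,220) in the left half of the view, and the shaker has started to tip. Pushing level is jamming by friction, so I'll follow the bar's arc instead.

```bash
python3 -m inch '[0,0.006,-0.006,0, 0,0.002,-0.012,0, 0,-0.0075,-0.0175,0, 0,-0.017,-0.0215,0, 0,-0.026,-0.025,0, 0,-0.035,-0.0265,0, 0,-0.045,-0.0275,0, 0,-0.045,-0.0275,0]'
```

```text
time: 27.3
tool_pos: [0.5081, 0.031, 0.179]
tool_rot: [-3.14, 0.001, 1.001]
wrist_force: [0.2, -0.5, -0.1]
opening: 0.0001
grasp_force: 0.0
```

```bash
cat > bar.py <<'E'
from fit import *
import sys
C=[.5405,.1208,-.57];c,s_=np.cos(C[2]),np.sin(C[2])
cf=lambda p:(round(float(c*(p[0]-C[0])+s_*(p[1]-C[1])),4),round(float(-s_*(p[0]-C[0])+c*(p[1]-C[1])),4))
def show():
    s=vision.snapshot("wrist");g=s["color"].max(2);x=arm.sense()
    print(x["time"],"tool",cf(x["tool_pos"]),x["tool_pos"][2].round(4),x["wrist_force"].round(1))
    best=[]
    for th in range(-60,64,5):
        a=np.radians(th);bx,bz=.075*np.sin(a),.09+.075*np.cos(a)
        q=np.array([proj(s,v) for v in Tw(C,[[bx+dx,y,bz+dz] for dx in(-.006,.006) for y in(-.063,-.078) for dz in(-.006,.006)])])
        if (q<0).any() or (q[:,0]>511).any() or (q[:,1]>383).any(): continue
        m=np.zeros(g.shape,np.uint8);cv2.fillConvexPoly(m,cv2.convexHull(q.astype(np.int32)),1);best.append((round(float((g[m>0]<50).mean()),2),th))
    print(sorted(best,reverse=True)[:5]);return s
if __name__=="__main__": show()
E
python3 bar.py
```

```text
27.35 tool (0.0222, -0.093) 0.1791 [-0.1  1.  -0. ]
[(1.0, -15), (1.0, -20), (1.0, -25), (1.0, -30), (0.96, -35)]
```

```bash
cat >> bar.py <<'E'
def tilt():
    s=vision.snapshot("scene");r=regions_of("shaker","scene")
    for q in r[:2]:
        if q["p"]<.3: continue
        m=q["mask"];v=[]
        for t in np.arange(-10,126,10):
            a=np.radians(t);ax=np.array([-np.sin(a),0,np.cos(a)]);n=np.array([np.cos(a),0,np.sin(a)])
            P=[[0,0,.09]+ax*h+.0245*(n*np.cos(b)+np.array([0,1,0])*np.sin(b)) for h in(-.045,.055) for b in np.linspace(0,6.28,20)]
            k=np.zeros(m.shape,np.uint8);cv2.fillConvexPoly(k,cv2.convexHull(np.array([proj(s,w) for w in Tw(C,P)]).astype(np.int32)),1);k=k>0
            v.append((round(float((k&m).sum()/(k|m).sum()),2),int(t)))
        print("tilt",round(q["p"],2),m.sum(),sorted(v,reverse=True)[:4])
if __name__=="__main__":
    tilt()
E
sed -i 's/print(sorted(best,reverse=True)\[:5\])/print(best)/' bar.py; python3 bar.py
```

```text
27.4 tool (0.0228, -0.0929) 0.1792 [-0.3 -1.   0.6]
[(0.85, -60), (0.82, -55), (0.81, -50), (0.85, -45), (0.9, -40), (0.95, -35), (1.0, -30), (1.0, -25), (1.0, -20), (1.0, -15), (0.94, -10), (0.8, -5), (0.79, 0), (0.78, 5), (0.45, 10), (0.1, 15), (0.0, 20), (0.0, 25), (0.0, 30), (0.0, 35), (0.09, 40), (0.35, 45), (0.59, 50), (0.78, 55), (0.94, 60)]
tilt 0.94 691 [(0.79, 10), (0.75, 0), (0.72, 20), (0.72, -10)]
```

```bash
python3 - <<'E'
from bar import *
s,o=pickle.load(open("w10.pkl","rb"));T=np.array(s["world_to_cam"]).copy()
tool=np.array([.5538,.0024,.1563]);cam=tool+[.0424,.0632,.119]
T[:3,3]=-T[:3,:3]@cam;s["world_to_cam"]=T
for th in(60,55,50,45,40,35,30):
    a=np.radians(th);print(th,[proj(s,v).round() for v in Tw(C,[[.075*np.sin(a),y,.09+.075*np.cos(a)] for y in(-.059,-.097)])])
tx,ty=np.array([.54,.842,0]),np.array([.842,-.54,0])
for d in(6,15,25,30): print(d,[proj(s,tool+.011*tx+k*ty-[0,0,d/1000]).round() for k in(-.0145,-.008,0,.0145)])
g=cv2.imread("pics/w11.png");
for v in(200,215,228,235,242,250,258): print(v,"".join("#" if p<40 else "+" if p<90 else "." for p in g[v,190:290].max(1)))
E
```

```text
60 [array([234., 182.]), array([236., 243.])]
55 [array([227., 184.]), array([229., 248.])]
50 [array([218., 187.]), array([221., 252.])]
45 [array([208., 190.]), array([212., 257.])]
40 [array([197., 193.]), array([201., 261.])]
35 [array([184., 196.]), array([190., 266.])]
30 [array([170., 198.]), array([177., 270.])]
6 [array([223., 237.]), array([236., 237.]), array([252., 237.]), array([281., 237.])]
15 [array([225., 229.]), array([237., 229.]), array([252., 229.]), array([280., 229.])]
25 [array([227., 222.]), array([238., 222.]), array([252., 222.]), array([278., 222.])]
30 [array([228., 218.]), array([239., 218.]), array([253., 218.]), array([277., 218.])]
200 ...........+###########################+............................................................
215 ............#############################...........................................................
228 .............###########################+.....................######................................
235 ++............###########################.....................######................................
242 ##+##+++......#####################################+..........######..........+############.........
250 +++##+++++++#+.###########++######################+..........+######+..........+#########+###.......
258 #####+####+###############++++++++###############+...........+######+...........##############......
```

The lever slipped off and sprang back: the tilt fit gives about 0–10° and the bar is at rest. The fingers are too thin and oblique in this orientation, so I'll push with their flat sides instead, by turning the tool 90°, with the tips lower.

```bash
python3 -m inch '[0,0,-0.02,0, 0,0.015,-0.03,8, 0,0.03,-0.03,16, 0,0.045,-0.03,24, 0,0.06,-0.03,32, -0.001,0.075,-0.03,40, -0.0025,0.0825,-0.03,48, -0.0025,0.0825,-0.03,56]' >/dev/null
python3 -m inch '[0,0,0,8.5, 0,0,0,17, 0,0,0,25, 0,0,0,32, 0,0,0,34, 0,0,0,34, 0,0,0,34]'
python3 bar.py; python3 -c "
from bar import *
s=vision.snapshot('wrist');x=arm.sense();t=x['tool_pos'];print(t,x['tool_rot'],cf(t))"
```

```text
time: 29.0
tool_pos: [0.578, -0.0169, 0.2091]
tool_rot: [3.141, 0.0, -0.571]
wrist_force: [0.1, -0.6, 0.6]
opening: 0.0001
grasp_force: 0.0
29.05 tool (0.1058, -0.0956) 0.2091 [-0.8 -0.   0.5]
[(1.0, -10), (1.0, -5), (1.0, 0), (1.0, 5), (1.0, 10), (1.0, 15), (0.98, 20), (0.97, 25), (0.96, 30), (1.0, 35), (1.0, 40), (0.87, 45), (0.82, 50), (0.85, 55), (0.92, 60)]
tilt 0.64 790 [(0.64, 10), (0.64, 0), (0.64, -10), (0.61, 20)]
tilt 0.54 863 [(0.0, 120), (0.0, 110), (0.0, 100), (0.0, 90)]
[ 0.5778913  -0.01670024  0.20923757] [-3.14155962e+00  4.86885737e-06 -5.70957450e-01] (0.1057, -0.0956)
```

```bash
python3 -m inch '[0,0,0.02,0, 0,0,0.045,0, 0,0,0.065,0, 0,0,0.0755,0, 0,0,0.0775,0, -0.008,0,0.0775,0, -0.016,0,0.0775,0,-0.02,0,0.0775,0]'
python3 -m inch '[-0.002,0,0,0, -0.005,0,-0.004,0, -0.0077,0,-0.008,0, -0.011,0,-0.012,0, -0.014,0,-0.0155,0, -0.014,0,-0.0155,0]'
python3 bar.py|tail -2
```

```text
time: 30.0
tool_pos: [0.5607, -0.0053, 0.1328]
tool_rot: [-3.141, -0.001, -0.571]
wrist_force: [0.3, -0.4, 0.5]
opening: 0.0001
grasp_force: 0.0
time: 30.6
tool_pos: [0.5499, 0.0015, 0.1484]
tool_rot: [-3.141, -0.002, -0.571]
wrist_force: [3.8, -3.0, -0.4]
opening: -0.0003
grasp_force: 1.5
[(1.0, 20), (0.99, 25), (0.99, 30), (0.97, 35), (0.98, 40), (0.99, 45), (0.81, 50), (0.55, 55), (0.36, 60)]
tilt 0.71 737 [(0.7, 20), (0.69, 10), (0.65, 0), (0.63, -10)]
```

```bash
python3 -m inch '[-0.0075,0,-0.0065,0, -0.0157,0,-0.012,0, -0.0245,0,-0.0163,0, -0.0338,0,-0.0195,0, -0.0434,0,-0.0215,0, -0.0532,0,-0.022,0, -0.0532,0,-0.022,0]'
python3 bar.py|tail -1
```

```text
time: 31.45
tool_pos: [0.503, 0.0314, 0.169]
tool_rot: [3.141, 0.002, -0.571]
wrist_force: [3.9, -1.2, 0.7]
opening: 0.0001
grasp_force: 1.4
tilt 0.92 525 [(0.65, 60), (0.62, 70), (0.54, 80), (0.54, 50)]
```

```bash
python3 -m inch '[-0.01,0,0.0006,0, -0.0194,0,0.0026,0, -0.0287,0,0.0057,0, -0.0375,0,0.01,0, -0.0457,0,0.0155,0, -0.053,0,0.022,0, -0.0595,0,0.0293,0, -0.065,0,0.0365,0]'
python3 -m inch '[-0.001,0,0,0, -0.003,0,0,0, -0.003,0,0,0, -0.003,0,0,0, -0.003,0,0,0, -0.003,0,0,0]'
python3 bar.py|tail -1
python3 -c "
from bar import *
s=vision.snapshot('scene')
for r in regions_of('nut_0','scene')[:6]:
  c=r['centre'];print(round(r['p'],2),np.round(c),r['mask'].sum(),cf(onz(s,c,.015)))"
```

```text
time: 32.4
tool_pos: [0.4493, 0.0659, 0.1321]
tool_rot: [3.142, -0.0, -0.571]
wrist_force: [3.2, -3.4, 3.1]
opening: 0.0002
grasp_force: 2.2
time: 33.0
tool_pos: [0.4493, 0.066, 0.1326]
tool_rot: [-3.141, -0.006, -0.57]
wrist_force: [7.8, -6.7, -1.7]
opening: -0.0
grasp_force: 4.9
tilt 0.7 187 [(0.0, 120), (0.0, 110), (0.0, 100), (0.0, 90)]
```

```bash
python3 -m inch '[0,0,0,0,0,0,0,0,0,0,0,0,0,0,0,0,0,0,0,0,0,0,0,0]'
python3 -c "
from bar import *
for cam in('scene','top'):
  s=vision.snapshot(cam)
  for l in('nut_0','dish','shaker'):
    for r in regions_of(l,cam)[:5]:
      c=r['centre'];print(cam,l,round(r['p'],2),np.round(c),r['mask'].sum(),cf(onz(s,c,.015)))
  cv2.imwrite('pics/tip_%s.png'%cam,s['color'])"
```

```text
time: 33.85
tool_pos: [0.4493, 0.066, 0.1326]
tool_rot: [-3.141, -0.006, -0.57]
wrist_force: [7.5, -5.2, -2.0]
opening: 0.0004
grasp_force: 4.9
scene nut_0 0.52 [287. 220.] 235 (0.136, -0.3739)
scene dish 0.67 [209. 287.] 610 (-0.0649, 0.0093)
scene shaker 0.68 [204. 255.] 704 (0.0837, -0.0308)
scene shaker 0.67 [183. 244.] 201 (0.1685, 0.0143)
top dish 0.57 [179. 245.] 156 (-0.0745, 0.0074)
top dish 0.32 [275. 208.] 166 (0.1261, -0.3734)
top shaker 0.53 [176. 235.] 51 (-0.0346, 0.0257)
```

```bash
cat > nuts.py <<'E'
from bar import *
def brown(s,lbl,e=[-.055,0]):
    hsv=cv2.cvtColor(s["color"],cv2.COLOR_BGR2HSV);m=((hsv[...,0]<25)&(hsv[...,1]>70)&(hsv[...,2]>30)).astype(np.uint8)
    h=Tw(C,[[-.055,0,0]])[0];k=np.zeros(m.shape,np.uint8)
    q=np.array([proj(s,v) for v in cyl(h[0],h[1],.0485,.006,.03)]);cv2.fillConvexPoly(k,cv2.convexHull(q.astype(np.int32)),1)
    print(lbl,"brown in dish px",(m&k).sum(),"of",k.sum())
    n,l,st,ce=cv2.connectedComponentsWithStats(m&k)
    for i in range(1,n):
        if st[i,4]>2: print(st[i,4],ce[i].round(),cf(onz(s,ce[i],.015)))
    u,v=q.mean(0).astype(int)
    return s["color"][v-25:v+12,u-24:u+24],hsv[v-25:v+12,u-24:u+24]
if __name__=="__main__":
    s=vision.snapshot("scene");a,h=brown(s,"scene")
    for r in range(0,37,2): print(" ".join("%3d/%3d"%(h[r,c,0],h[r,c,1]) for c in range(8,42,3)))
E
python3 nuts.py
```

```text
scene brown in dish px 33 of 807
18 [221. 284.] (-0.0674, -0.0292)
12 [202. 287.] (-0.0552, 0.0273)
3 [214. 289.] (-0.0788, -0.0006)
117/ 21  92/ 32  94/ 32  91/ 31  93/ 30  93/ 32  92/ 34 150/  1 116/ 21   8/  5   0/  3   0/  5
160/ 17  97/ 27  94/ 35  91/ 33  94/ 34  95/ 34  95/ 30 120/ 23 150/  3   8/  5 160/  4  15/  5
 15/ 14  90/ 30  93/ 34  94/ 31  94/ 31  94/ 32  93/ 31 116/ 14 160/  5  15/  5 160/  5  15/  5
120/ 16 118/ 23  94/ 32  95/ 32  93/ 34  94/ 35  92/ 32  94/ 32 118/ 21  15/  5 123/ 22  12/  6
115/ 22 110/ 18  93/ 32  94/ 31  93/ 33  91/ 34  94/ 34  92/ 31 113/ 25 158/  7 117/ 22   6/  6
 15/ 17  10/ 18  90/ 30  93/ 31  93/ 33  93/ 32  90/ 30  92/ 31   0/  0 120/ 22 120/ 19   8/  6
 30/  7 150/ 11  93/ 25  91/ 30  92/ 23  93/ 16  90/ 17  90/ 11   8/ 15 117/ 21 120/ 19   0/  8
 10/ 18   0/  0  94/ 19  90/ 25  92/ 24  92/ 19  87/ 16   8/ 14  11/ 14  11/ 15 118/ 20  60/  5
150/  6   0/ 11  10/ 14  92/ 21  90/ 18  45/  3   4/ 12   4/ 14   8/ 14  11/ 15   5/  9 115/ 22
 15/ 13   8/ 14   5/ 11  11/ 14  11/ 14  11/ 13   4/ 12   8/ 14  11/ 14  11/ 15   8/ 16 120/ 14
165/ 15
[... 156 characters left out ...]
/ 12   9/ 18   9/ 15  10/  9
 15/ 12  10/ 13  11/ 14   6/ 12  10/ 14   8/ 13  11/ 13   8/ 15  13/ 13  13/143  12/ 48   6/ 12
150/ 20  11/ 15   8/ 13  11/ 17  10/ 15  10/ 16  14/ 13  12/ 12  12/ 20  13/140  10/ 35  15/ 13
  0/ 26  12/ 15  11/ 51  13/142  12/ 16  12/ 16  15/ 12  11/  9  10/ 15  11/ 87  13/ 13  10/ 10
 30/  8  10/ 12  11/ 26  13/131  11/  9  10/ 14  10/ 10  11/ 43   9/ 12   4/ 13  10/ 12   0/  5
 75/ 16  10/ 13   8/ 14   9/ 14   9/ 13  10/ 15  11/ 36   7/ 20   7/ 14   5/ 11   5/ 12  15/ 13
120/ 19  10/ 12   9/ 13  11/ 14   8/ 15  11/ 14   7/ 16  11/ 14   4/ 12   9/ 13  10/ 11  15/ 13
120/ 20   0/ 18   9/ 15   9/ 13   5/ 11  11/ 14   7/ 16  11/ 14   8/ 14  10/ 14  30/  7  20/ 21
```

All three nuts show in the dish and none in the glass. I'll bring the lever back slowly.

```bash
python3 -m inch '[0.0085,0,-0.0072,0, 0.015,0,-0.0145,0, 0.0223,0,-0.021,0, 0.0305,0,-0.0265,0, 0.0393,0,-0.0308,0, 0.0486,0,-0.0339,0, 0.058,0,-0.0358,0, 0.068,0,-0.0365,0]'
python3 -m inch '[0.0098,0,0.0006,0, 0.0194,0,0.0026,0, 0.0287,0,0.0057,0, 0.0375,0,0.01,0, 0.0457,0,0.0155,0, 0.053,0,0.022,0, 0.0595,0,0.0293,0, 0.065,0,0.0365,0]'
python3 -m inch '[0.01,0,0,0, 0.025,0,0,0, 0.025,0,-0.03,0, 0.025,0,-0.08,0, 0.025,0,-0.12,0, 0.025,0,-0.13,0,0.025,0,-0.13,0]'
python3 bar.py|tail -1
python3 nuts.py|head -5
```

```text
time: 35.1
tool_pos: [0.5044, 0.0303, 0.169]
tool_rot: [3.141, 0.002, -0.571]
wrist_force: [2.3, -1.4, -1.9]
opening: -0.0
grasp_force: 0.9
time: 35.9
tool_pos: [0.5592, -0.0048, 0.1319]
tool_rot: [3.141, 0.001, -0.571]
wrist_force: [0.2, -0.2, 1.2]
opening: 0.0002
grasp_force: 0.0
time: 36.6
tool_pos: [0.5814, -0.018, 0.2661]
tool_rot: [-3.138, -0.005, -0.571]
wrist_force: [-0.4, -1.1, 0.8]
opening: 0.0001
grasp_force: 0.0
tilt 0.72 664 [(0.73, 10), (0.73, 0), (0.72, -10), (0.7, 20)]
scene brown in dish px 34 of 807
18 [221. 284.] (-0.0664, -0.0284)
12 [202. 287.] (-0.0552, 0.0273)
4 [214. 289.] (-0.0778, -0.001)
120/ 20  95/ 26  96/ 30  95/ 30  95/ 31 102/ 27 115/ 26 150/  4 116/ 19   6/  6  10/  5   0/  4
```

```bash
python3 -m inch '[-0.02,-0.01,-0.03,0, -0.06,-0.025,-0.05,0, -0.1,-0.04,-0.05,0, -0.14,-0.055,-0.05,0, -0.18,-0.07,-0.05,0, -0.22,-0.085,-0.05,0, -0.235,-0.09,-0.05,0, -0.235,-0.09,-0.05,0]'
python3 look.py wf dish nut_0 shaker eggcup
python3 - <<'E'
from nuts import *
s,o=pickle.load(open("wf.pkl","rb"));brown(s,"wrist")
print("dish",*[(p,q,cf(p)) for p,q in [fit(s,o["dish"][0]["mask"],lambda p:[cyl(p[0],p[1],.044,0,.03)+cyl(p[0],p[1],.0485,.025,.03)],[.4946,.1502],[.01,.01])]])
for r in o["nut_0"]: print(r["p"],cf(onz(s,r["centre"],.0155)))
for r in o["eggcup"]:
    if r["p"]>.5: u=onz(s,r["centre"],.03);print("eggcup",fit(s,r["mask"],onecyl(.0235,.058),u[:2],[.01,.01]))
E
```

```text
time: 37.6
tool_pos: [0.4295, 0.186, 0.3102]
tool_rot: [3.138, 0.004, -0.568]
wrist_force: [0.4, 0.3, -1.1]
opening: 0.0002
grasp_force: 0.0
cam [0.4952155  0.1440896  0.42896117] axis [-0.25609841  0.15937745 -0.95342144] f 277.22061639962993
dish 0.68 [252. 101.] 3031
nut_0 0.64 [270. 110.] 121
nut_0 0.52 [250. 128.] 122
shaker 0.6 [249.  49.] 4050
eggcup 0.78 [376.  89.] 1504
eggcup 0.69 [251.  50.] 6546
eggcup 0.58 [215. 210.] 1036
wrist brown in dish px 392 of 4162
137 [229. 105.] (-0.0573, 0.0303)
131 [271. 113.] (-0.0676, -0.03)
124 [250. 124.] (-0.0837, 0.0009)
dish (array([0.49586709, 0.14750347]), np.float64(0.7245093346098612), (-0.052, -0.0016))
0.64 (-0.0644, -0.0291)
0.52 (-0.0893, -0.0003)
eggcup (array([0.42080628, 0.00107081]), np.float64(0.8857479387514723))
eggcup (array([0.56625265, 0.1102827 ]), np.float64(0.2508402077604644))
eggcup (array([0.39589944, 0.28176717]), np.float64(0.8713204373423045))
```

```bash
python3 -c "
from workcell import arm
print(arm.job_done())"
```

```text
the job is handed in; nothing more can be done
None
```

The job is handed in at about 38 s: cap flat in the large round nest, all three nuts in the dish, dish against the cradle's stop wire, shaker upright, and both egg cups at their starting positions to within measurement error (garlic and tumblers not re-measured).

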